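# Lock up the valuables for the night

## Robot

A 7-joint arm with a two-finger parallel gripper is mounted at the origin on the work surface. World frame = base frame: x ahead of the robot, y to its left, z up, the work surface at z = 0. Lengths are in m, angles in rad, forces in N, time in s.
With the tool pointing down it reaches from about 0.35 to 0.9 m from the base axis. Payload 8.1 kg.
Tool frame: the origin (TCP) lies midway between the tips of the shut fingers; the grasp point (between the pads) lies arm.tcp_to_grasp behind it (arm.tcp_to_grasp is the distance from the TCP to the grasp point, in m); z points along the fingers, y is the line along which they close (so a half turn about z gives the same grasp; the last joint's range is limited). The gripper opens to 92 mm and grips with 3 to 60 N. Pads are 19 mm wide; open, the fingers measure 130 mm over their backs; the gripper's body (75 mm by 190 mm) begins 47 mm behind the grasp point.
Start: joints at [1.189, 0.434, 0.025, 1.573, -0.012, 1.134, -0.075], TCP at [0.172, -0.601, 0.227] pointing down, gripper open.
Joint ranges: [-2.62, 2.62], [-0.44, 2.09], [-1.27, 1.32], [0.08, 2.57], [-1.32, 4.46], [0.12, 2], [-2.74, 2.74]. Speed limits (rad/s): [2.22, 2.22, 3.01, 3.01, 3.14, 3.14, 3.14].

## Interface

Orientations are given as a rotation vector (axis times angle).
In Python, from cell import observe, get_image, arm gives the robot as it stands. The module is installed in compiled form; this text tells all that it offers.
- The arm moves only by the tool drive_tool, never from a script. Its argument "steps" is a list of rows, each a list of 5 numbers: the closure, from 0 (fully open) to 1 (shut), then the shift along the world's x, y, z in mm, then the turn about the world's z in rad. In form: [[hand, x, y, z, roll], ...]. A call has 1 to 20 rows; each row shifts and turns the commanded pose from where the row before left it; what a row does not reach is not made up. A row lasts 1/12 s, in which the tool goes at most 41.7 mm and 7.16 degrees, less where a joint would pass 70% of its speed; a pose out of reach is approached as far as the arm can. A call with a gripper value outside its range is refused whole. The fingers move at their own pace and stop on an object; "grip_force" is the grip in N (left out, the last holds). Time passes only in rows, so rows that do not move let the fingers close. It gives the time, the measured TCP pose, the force, the opening and the grip force at its end, in the units of the state.
- observe(): the state, without advancing time (a new reading comes with each control period).
- get_image(name): name is "scene" or "top" or "wrist"; returns a dict with "image" (420x560x3 uint8, red, green, blue), "vfov" (degrees; the focal length in pixels is half the picture's height over the tangent of half this angle, whatever the lens; pixels are square), "cx", "cy" (the principal point, pixels), "xyz" and "attitude" of the camera in the world. Camera axes: x right, y down, z forward; pixel columns grow to the right and rows downward; lengths in m; the calibration is good to about 2 mm. A picture is of the moment at which its call begins. There is no depth.
- arm.sign_off(): hands the job in; it is judged then, once.
The state is a dict: "clock": time; "joints": joint angles; "dq": joint speeds; "joint_efforts": joint torques, N m; "position": TCP position; "ee_rot": TCP orientation; "force": force on the tool from outside, world axes, zero at the start; "ft_torque": the same for the moment, N m; "width": opening from 0.0 (shut) to 1.0 (fully open); "gripper_force": force on a finger pad.
Only numpy, scipy, OpenCV 4.12 (cv2) and the standard library are available. Lean on these libraries where they do the work, as an engineer would, in place of code of your own. Each camera call takes 0.05 s, during which the arm holds its last target. There are 200 camera calls.

## Task

Put away every valuable that is lying about (of the ring of keys, the mouth organ, the yellow torch and the red penknife, those that are there) into the open drawer of the grey lock unit and push the drawer fully shut. Once it is shut, roll the three thumbwheels so that they show 4, 1, 3 dots on top, read left to right as seen from the robot, and then press the red plunger right down to its stop and let it come back up. Leave the tumbler, egg cup and comb where they stand.

Things in the scene. Friction and masses are not known exactly. Their poses are not given: they have to be found in the camera images.
- safe: grey metal lock unit, 200 (x) x 320 (y) x 115 mm high, fixed, placed anew each run. Origin: centre of its underside; x away from the robot, y left. Drawer in its front (-x) face. On the flat top deck, on the line x = -45 mm, from left to right: three black thumbwheels with orange ribs at y = +92, +30, -32 mm and a red plunger at y = -103 mm
- drawer (a joint): how far the drawer is out, m: 0 = shut, 0.145 = fully out; it slides out towards the robot (-x of the unit), about 1.5 N friction, and starts nearly fully out
- drawer_in (a point): centre of the drawer's inner floor, 14 mm above the table; axes as the unit's. Inside 140 (x) x 280 (y) mm; side and back walls rise 49 mm above this floor, 5 mm thick. Outer face of the front plate (12 mm thick, 316 mm wide, top 72 mm above the table) lies 82 mm to the -x side. The unit's opening over the drawer is 78 mm above the table
- drawer_knob (a point): outer end of the small steel knob (20 mm diameter) in the middle of the drawer's front plate, 48 mm above the table, 24 mm out from the plate
- wheel_left (a joint): joint of the left thumbwheel, rad: number x 1.047 when that number's face is squarely on top (numbers 0 to 5; stops at -0.25 and 5.49). It grows as the top of the wheel rolls away from the robot (+x of the unit). The wheel stays where it is left (friction about 1.5 N at the rim)
- wheel_mid (a joint): joint of the middle thumbwheel, rad: number x 1.047 when that number's face is squarely on top (numbers 0 to 5; stops at -0.25 and 5.49). It grows as the top of the wheel rolls away from the robot (+x of the unit). The wheel stays where it is left (friction about 1.5 N at the rim)
- wheel_right (a joint): joint of the right thumbwheel, rad: number x 1.047 when that number's face is squarely on top (numbers 0 to 5; stops at -0.25 and 5.49). It grows as the top of the wheel rolls away from the robot (+x of the unit). The wheel stays where it is left (friction about 1.5 N at the rim)
- axle_left (a point): middle of the left thumbwheel, on its axle, level with the unit's top deck (115 mm above the table); axes as the unit's, the axle along y
- axle_mid (a point): middle of the middle thumbwheel, on its axle, level with the unit's top deck (115 mm above the table); axes as the unit's, the axle along y. Every wheel is 34 mm wide: black hub of 24 mm radius, six orange ribs 6 mm thick reaching 42 mm from the axle every 60 degrees, which closed fingertips let down beside one can push
- axle_right (a point): middle of the right thumbwheel, on its axle, level with the unit's top deck (115 mm above the table); axes as the unit's, the axle along y. Between the ribs are faces with 0 (blank) to 5 white dots; at a whole number that face is on top and its two ribs lean 30 degrees either side of upright
- plunger (a joint): how far the plunger is pressed, m: 0 = up, 0.018 = on its stop (head down on the steel collar); a spring returns it; it needs 2.4 N to start and about 10 N at the stop
- plunger_top (a point): centre of the top of the red plunger head, 34 mm in diameter, 40 mm above the deck (155 mm above the table) when up; moves down with it
- keys: steel ring with two keys on a dark wooden fob, one stiff piece 116 mm long: the fob is 56 (x) x 26 (y) x 18 mm, its middle 12 mm to the -x side of the origin; ring and keys stretch to x = +76 mm, 11 mm high. Origin: on its underside, mid-width; z up. May be absent
- harmonica: mouth organ, steel covers on a wooden comb, 102 (x) x 26 (y) x 25 mm. Origin: centre of its underside; x along its length. May be absent
- torch: flat yellow pocket torch with a black head, 108 (x) x 30 (y) x 26 mm. Origin: centre of its underside; x along its length. May be absent
- penknife: folded red penknife, 95 (x) x 26 (y) x 20 mm. Origin: centre of its underside; x along its length. May be absent
- tumbler: clear glass tumbler, 68 mm in diameter, 95 mm high; not to be disturbed. Origin: centre of its underside
- eggcup: green ceramic egg cup, 48 mm in diameter, 60 mm high; not to be disturbed. Origin: centre of its underside
- comb: wooden comb, 150 (x) x 36 x 8 mm, lying flat; not to be disturbed. Origin: its middle on the underside
Mind the look-alikes: they are no part of the job. Leave any blue or turquoise look-alike of the penknife alone.

How it is judged:
By the outcome, as a careful person would: the job done as asked, in the order asked, and still so for the second after the job is handed in, with the robot touching nothing.
Of keys, harmonica, torch, penknife only 3 to 4 are there at a start; the rules pass over those that are not, and their reading is None.
At some moment in a run one of keys, harmonica, torch, penknife may be knocked a few centimetres aside while the robot is not near it.
Once in a run the grip may slacken for a moment while it holds something.
It also fails if it takes over 210 s, if anything falls off the work surface, if the arm or the gripper's body presses on something with over 40 N, if the wrist force passes 120 N, or if a joint passes its speed limit or range.

## Working session

There is one attempt and no reset: what is moved stays moved. The work goes in short steps, Python scripts to look and compute and a tool call to move; the robot and the scene stay as the last step left them, time stands still between calls to the robot, and variables do not carry over. Pictures are saved under pics/ and viewed, at most 16 in all, crops included, and the job is handed in when it is done.

Besides the shell and the picture viewer there is one more tool, called after "Request:" as name(argument=value, ...) on one line, values as JSON. drive_tool: Moves the arm, as the interface text tells. Its arguments: {"type":"object","properties":{"steps":{"type":"array"},"grip_force":{"type":"number"}},"required":["steps"]}

```bash
mkdir -p pics; cat > h.py <<'E'
import numpy as np, cv2
from cell import observe, get_image, arm
from scipy.spatial.transform import Rotation as R
def shot(name, fn):
    d=get_image(name); cv2.imwrite('pics/'+fn, d['image'][:,:,::-1]); 
    import pickle; pickle.dump(d,open('pics/'+fn+'.pkl','wb')); return d
def load(fn):
    import pickle; return pickle.load(open('pics/'+fn+'.pkl','rb'))
def rot(a):
    a=np.array(a,float)
    return a if a.shape==(3,3) else R.from_rotvec(a).as_matrix()
def ray(d,u,v):
    f=d['image'].shape[0]/2/np.tan(np.radians(d['vfov'])/2)
    return rot(d['attitude'])@np.array([(u-d['cx'])/f,(v-d['cy'])/f,1])
def pix(d,u,v,z):
    r=ray(d,u,v); p=np.array(d['xyz']); return p+r*(z-p[2])/r[2]
def proj(d,P):
    f=d['image'].shape[0]/2/np.tan(np.radians(d['vfov'])/2)
    q=rot(d['attitude']).T@(np.array(P)-d['xyz']); return f*q[0]/q[2]+d['cx'],f*q[1]/q[2]+d['cy']
E
python3 - <<'E'
from h import *
for n in ['top','scene']:
    d=shot(n,n+'0.png'); print(n,d['vfov'],d['cx'],d['cy'],d['xyz'],d['attitude'])
print(observe(),arm.tcp_to_grasp)
E
```

```text
top 47.51721445255551 279.52912604600044 217.11612848524788 [0.30180641 0.0294257  1.38409149] [-2.1395653   2.14318303 -0.12745076]
scene 44.26837778117957 284.4627775725096 216.54647766192647 [ 1.49465477 -0.40050072  0.97367082] [-1.92664043 -1.27395429  0.61362271]
{'clock': 0.1, 'joints': array([ 1.18936804,  0.43513469,  0.02497606,  1.57400397, -0.01160486,
        1.13401284, -0.07510349]), 'dq': array([-2.73554573e-04, -6.67414263e-04,  1.66146183e-03,  6.97942421e-05,
        9.87386606e-04,  1.26699857e-03, -8.21853076e-04]), 'joint_efforts': array([ 2.87833529e-03, -6.69124889e+01,  9.87818688e-01, -3.15140748e+01,
       -6.05910807e-02,  3.74767603e-02, -3.79594724e-05]), 'position': array([ 0.17183976, -0.60043105,  0.22603587]), 'ee_rot': array([-3.10976452e+00, -4.36253646e-01,  5.01489653e-04]), 'force': array([0.02259404, 0.39614477, 0.99582762]), 'ft_torque': array([ 0.02441452, -0.04895787,  0.05651154]), 'gripper_force': 0.0, 'width': 0.9964523789782832} 0.0188
```

View pics/top0.png

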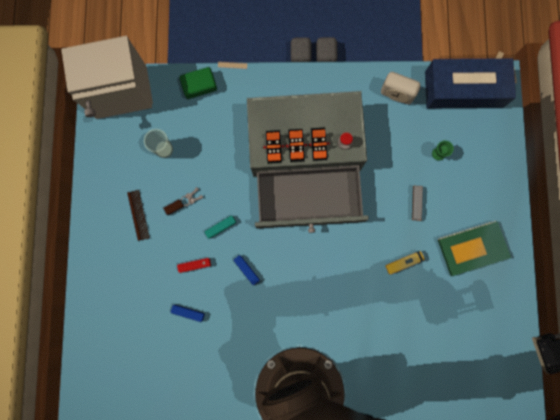

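View pics/scene0.png

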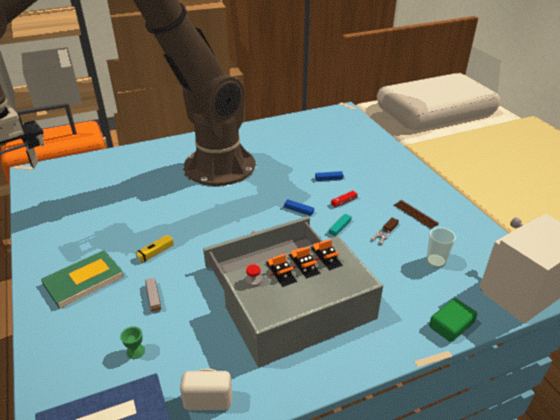

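Top view: red knife (195,265), keys (185,203), torch (405,262), mouth organ (418,203); the lock unit spans about (250..365, 95..165), with the drawer out and its knob at (311,228). All four valuables are there. Next I'll measure them.

```bash
python3 - <<'E'
from h import *
d=load('top0.png'); im=d['image']; hsv=cv2.cvtColor(im,cv2.COLOR_RGB2HSV)
# mask = not table-blue
tab=cv2.inRange(hsv,(85,60,0),(112,255,255))
for nm,(u,v,w,h),z in [('pen',(172,250,48,30),.015),('keys',(158,182,52,38),.009),('torch',(380,245,50,35),.02),('harm',(403,180,28,45),.02)]:
    c=hsv[v:v+h,u:u+w]; m=cv2.bitwise_not(tab[v:v+h,u:u+w])
    n,l,s,_=cv2.connectedComponentsWithStats(m); k=1+np.argmax(s[1:,4])
    ys,xs=np.where(l==k)
    P=np.array([pix(d,x+u,y+v,z)[:2] for x,y in zip(xs,ys)],np.float32)*1000
    r=cv2.minAreaRect(P); bp=cv2.boxPoints(r); e=max([bp[1]-bp[0],bp[2]-bp[1]],key=np.linalg.norm)
    print(nm,s[k],'c',np.round(r[0]),'size',np.round(r[1]),'long-axis yaw',round(np.degrees(np.arctan2(e[1],e[0])),1),'mean',P.mean(0).round())
# rough unit points
for nm,u,v,z in [('plunger',346,141,.155),('wl',273,147,.14),('wm',296,145,.14),('wr',319,144,.14),('knob',311,229,.048),('FLtop',249,169,.115),('FRtop',365,164,.115),('BL',249,98,.115),('BR',362,94,.115)]:
    print(nm,pix(d,u,v,z).round(3))
a=cv2.resize(im[90:240,235:375],None,fx=5,fy=4*1.25/1.25,interpolation=cv2.INTER_CUBIC)[:, :, ::-1]
a=cv2.convertScaleAbs(a,alpha=1.5)
cv2.imwrite('pics/unit.png',a)
E
```

```text
pen [  4   7  36  17 375] c [354. 302.] size [ 31. 101.] long-axis yaw -77.6 mean [354. 302.]
keys [  5   5  40  28 364] c [538. 340.] size [ 38. 118.] long-axis yaw -59.7 mean [538. 341.]
torch [  5   5  41  25 507] c [ 361. -300.] size [ 36. 118.] long-axis yaw -67.2 mean [ 360. -299.]
harm [  8   5  12  37 390] c [ 532. -341.] size [ 31. 106.] long-axis yaw -4.0 mean [ 532. -341.]
plunger [ 0.675 -0.124  0.155]
wl [0.665 0.07  0.14 ]
wm [0.67  0.008 0.14 ]
wr [ 0.672 -0.053  0.14 ]
knob [ 0.453 -0.034  0.048]
FLtop [0.61  0.136 0.115]
FRtop [ 0.623 -0.179  0.115]
BL [0.813 0.138 0.115]
BR [ 0.822 -0.176  0.115]
```

View pics/unit.png

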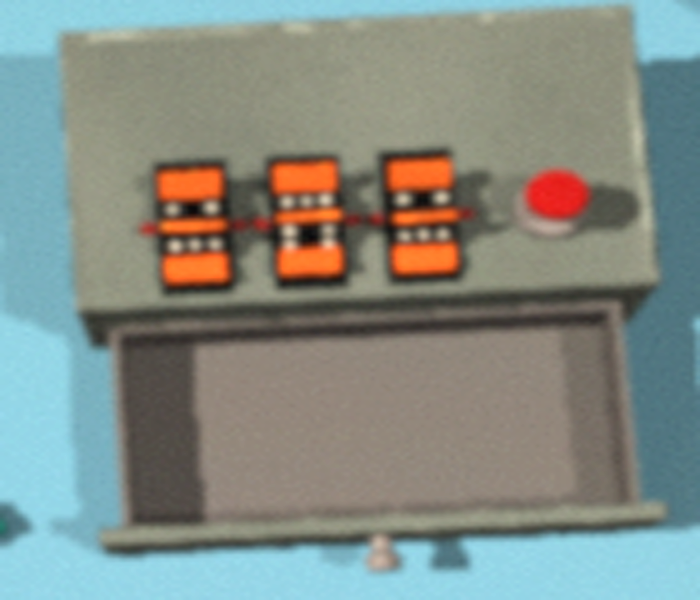

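All four valuables are present. The unit's origin is at about (0.716,-0.020) with yaw about 2.6°, and drawer_in is at about (0.559,-0.029). The wheels read about 2½, 3½ and 2½. I'll start with the torch.

Request:
drive_tool(steps=[[0.0,19,30,-2,0.12],[0.0,19,30,-2,0.12],[0.0,19,30,-2,0.12],[0.0,19,30,-2,0.12],[0.0,19,30,-2,0.12],[0.0,19,30,-2,0.12],[0.0,19,30,-2,0.12],[0.0,19,30,-2,0.12],[0.0,19,30,-2,0.12],[0.0,18,30,-2,0.12],[0,0,0,0,0.12],[0,0,0,0,0.12],[0,0,0,0,0.12],[0,0,0,0,0.12],[0,0,0,0,0]], grip_force=25)

```text
clock: 1.35
position: [0.3607, -0.3008, 0.2065]
ee_rot: [-1.744, -2.613, -0.0]
force: [0.1, -0.7, -0.8]
width: 0.999
gripper_force: 0.0
```

```bash
cat >> h.py <<'E'
def az():
    y=rot(observe()['ee_rot'])[:,1]; return np.degrees(np.arctan2(y[1],y[0]))
def look(fn,z,hint,lim=0.09,cam='wrist'):
    """biggest non-table blob nearest hint (m) -> centre mm, long-axis yaw deg"""
    d=shot(cam,fn); im=d['image']; hsv=cv2.cvtColor(im,cv2.COLOR_RGB2HSV)
    m=cv2.bitwise_not(cv2.inRange(hsv,(85,60,0),(112,255,255)))
    m=cv2.morphologyEx(m,cv2.MORPH_OPEN,np.ones((3,3)))
    vv,uu=np.mgrid[0:420,0:560]; f=210/np.tan(np.radians(d['vfov'])/2)
    r=np.stack([(uu-d['cx'])/f,(vv-d['cy'])/f,np.ones_like(uu)],-1)@rot(d['attitude']).T
    P=np.array(d['xyz'])+r*((z-d['xyz'][2])/r[...,2])[...,None]
    m[np.hypot(P[...,0]-hint[0],P[...,1]-hint[1])>lim]=0
    n,l,s,_=cv2.connectedComponentsWithStats(m)
    for k in 1+np.argsort(-s[1:,4])[:2]:
        Q=(P[l==k][:,:2]*1000).astype(np.float32); r=cv2.minAreaRect(Q); bp=cv2.boxPoints(r)
        e=max([bp[1]-bp[0],bp[2]-bp[1]],key=np.linalg.norm); y=np.degrees(np.arctan2(e[1],e[0]))
        print(cam,s[k],'c',np.round(r[0]),'size',np.round(r[1]),'yaw',round((y+90)%180-90,1),'rgb',im[l==k].mean(0).round())
def st():
    o=observe(); print('t',round(o['clock'],1),'pos',(o['position']*1000).round(1),'az',round(az(),1),'F',o['force'].round(1),'w',round(o['width']*92,1),'gf',round(o['gripper_force'],1))
E
python3 - <<'E'
from h import *
st(); look('w1.png',.02,(.361,-.300)); look('t1.png',.02,(.361,-.300),cam='top')
E
```

```text
t 1.4 pos [ 360.7 -300.8  206.5] az 22.6 F [ 0.1 -0.7 -0.8] w 91.9 gf 0.0
wrist [ 269  140   30   99 2751] c [ 360. -303.] size [ 32. 114.] yaw -67.6 rgb [168. 141.  25.]
top [385 234  52  50 950] c [ 353. -329.] size [125. 143.] yaw -43.8 rgb [110. 100.  66.]
top [403 231   6   2  10] c [ 448. -305.] size [14.  3.] yaw 89.9 rgb [71. 82. 80.]
```

View pics/w1.png

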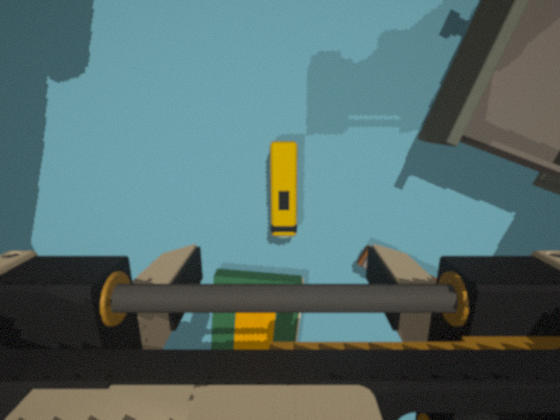

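The torch lies between the fingers at (284,188), lined up with the gripper. Going down.

Request:
drive_tool(steps=[[0,0,0,-40,0],[0,0,0,-40,0],[0,0,-2,-40,0],[0,0,0,-40,0],[0,0,0,-25,0],[0,0,0,-15,0],[0,0,0,0,0],[1,0,0,0,0],[1,0,0,0,0],[1,0,0,0,0],[1,0,0,0,0],[1,0,0,0,0],[1,0,0,0,0],[1,0,0,0,0],[1,0,0,0,0]], grip_force=25)

```text
clock: 2.7
position: [0.361, -0.303, 0.0069]
ee_rot: [1.752, 2.607, -0.0]
force: [-0.0, -0.4, 0.4]
width: 0.47
gripper_force: 0.0
```

Request:
drive_tool(steps=[[1,0,0,0,0],[1,0,0,0,0],[1,0,0,0,0],[1,0,0,0,0],[1,0,0,0,0],[1,0,0,0,0],[1,0,0,20,0],[1,0,0,30,0],[1,0,0,30,0],[1,0,0,30,0],[1,0,0,30,0]])

```text
clock: 3.62
position: [0.3606, -0.3024, 0.148]
ee_rot: [-1.751, -2.608, -0.001]
force: [0.5, -0.6, -1.1]
width: 0.326
gripper_force: 25.0
```

```bash
python3 - <<'E'
from h import *
st()
E
```

```text
t 3.6 pos [ 360.6 -302.4  148. ] az 22.2 F [ 0.5 -0.6 -1.1] w 30.0 gf 25.0
```

Request:
drive_tool(steps=[[1,18,16,0,0.112],[1,18,16,0,0.112],[1,18,16,0,0.112],[1,18,16,0,0.112],[1,18,16,0,0.112],[1,18,16,0,0.112],[1,18,16,0,0.112],[1,18,16,0,0.112],[1,18,16,0,0.112],[1,18,15,0,0.112],[1,17,14,0,0.11],[1,0,0,0,0],[1,0,0,0,0]])

```text
clock: 4.7
position: [0.5582, -0.1287, 0.1462]
ee_rot: [0.076, -3.14, -0.002]
force: [-0.2, 0.3, -0.4]
width: 0.323
gripper_force: 25.0
```

```bash
python3 - <<'E'
from h import *
st(); shot('wrist','w2.png')
E
```

```text
t 4.7 pos [ 558.2 -128.7  146.2] az 92.8 F [-0.2  0.3 -0.4] w 29.7 gf 25.0
```

View pics/w2.png

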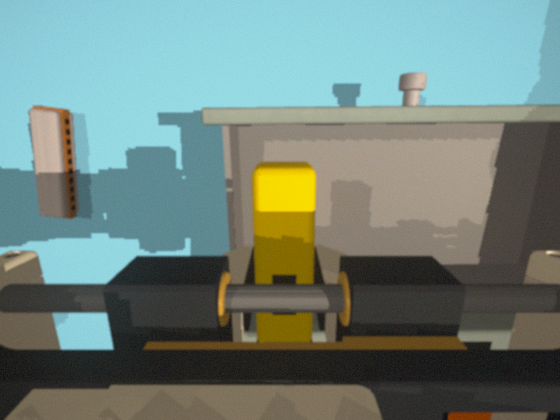

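Torch held well above the drawer: front plate at row 108–123, knob at (412,80), right wall near column 228. I'll check the drawer geometry quickly.

```bash
python3 - <<'E'
from h import *
d=load('w2.png')
for n,u,v,z in [('knob end',412,75,.048),('plate outer',330,108,.072),('plate inner',330,123,.072),('right wall inner',236,126,.063),('plate right end',204,115,.072)]:
    print(n,(pix(d,u,v,z)*1000).round())
E
```

```text
knob end [444. -36.  48.]
plate outer [ 472. -100.   72.]
plate inner [482. -99.  72.]
right wall inner [ 488. -168.   63.]
plate right end [ 481. -190.   72.]
```

Request:
drive_tool(steps=[[1,-4,0,-30,0],[1,0,0,-30,0],[1,0,0,-30,0],[1,0,0,-20,0],[1,0,0,-12,0],[1,0,0,0,0],[0.57,0,0,0,0],[0.57,0,0,0,0],[0.57,0,0,0,0],[0.57,0,0,0,0],[0.57,0,0,15,0],[0.57,0,0,30,0],[0.5,0,0,40,0],[0.3,0,0,40,0],[0,0,-20,20,0],[0,0,-25,20,0],[0,0,-35,0,0],[0,0,-35,0,0],[0,-2,-35,0,0],[0,-2,-35,0,0]])

```text
clock: 6.42
position: [0.5499, -0.3166, 0.1909]
ee_rot: [-0.074, 3.139, -0.002]
force: [1.0, -0.2, 0.0]
width: 0.955
gripper_force: 0.0
```

```bash
python3 - <<'E'
from h import *
st(); look('w3.png',.02,(.532,-.341)); shot('top','t3.png')
E
```

```text
t 6.4 pos [ 549.9 -316.6  190.9] az 92.7 F [ 1.  -0.2  0. ] w 87.9 gf 0.0
wrist [ 244  125   34   97 2463] c [ 531. -344.] size [ 28. 103.] yaw -4.1 rgb [153. 141. 130.]
```

View pics/w3.png

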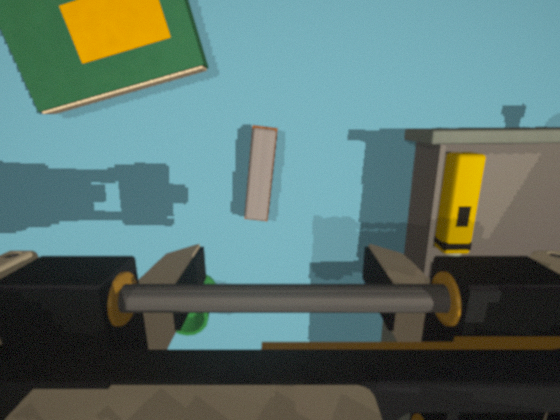

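The torch is in the drawer against the right side. The mouth organ is at (261,172); the egg cup, lower left, is clear.

Request:
drive_tool(steps=[[0,-10,-14,0,-0.06],[0,-9,-13,0,-0.057],[0,0,0,-40,0],[0,0,0,-40,0],[0,0,0,-40,0],[0,0,0,-35,0],[0,0,0,-20,0],[0,0,0,-10,0],[1,0,0,0,0],[1,0,0,0,0],[1,0,0,0,0],[1,0,0,0,0],[1,0,0,0,0],[1,0,0,0,0],[1,0,0,0,0],[1,0,0,0,0],[1,0,0,0,0],[1,0,0,0,0],[1,0,0,0,0],[1,0,0,0,0]])

```text
clock: 8.18
position: [0.5309, -0.342, 0.0047]
ee_rot: [-0.11, -3.14, 0.0]
force: [-0.5, -0.2, -0.0]
width: 0.277
gripper_force: 25.0
```

Request:
drive_tool(steps=[[1,0,0,0,0],[1,0,0,0,0],[1,0,0,20,0],[1,0,0,30,0],[1,0,0,40,0],[1,0,0,40,0],[1,0,0,0,0]])

```text
clock: 8.77
position: [0.5352, -0.3426, 0.1427]
ee_rot: [0.109, 3.13, -0.007]
force: [1.5, 0.7, -0.9]
width: 0.284
gripper_force: 25.0
```

```bash
python3 - <<'E'
from h import *
st()
E
```

```text
t 8.8 pos [ 535.2 -342.6  142.7] az 86.0 F [ 1.5  0.7 -0.9] w 26.1 gf 25.0
```

Request:
drive_tool(steps=[[1,2,35,0,0.02],[1,2,35,0,0.02],[1,2,35,0,0.02],[1,2,35,0,0.02],[1,2,35,0,0.02],[1,2,35,0,0.017],[1,2,35,0,0],[1,2,35,0,0],[1,0,0,0,0],[1,0,0,-30,0],[1,0,0,-30,0],[1,0,0,-30,0],[1,0,0,-20,0],[1,0,0,-10,0],[1,0,0,0,0]])

```text
clock: 10.02
position: [0.5488, -0.0616, 0.0149]
ee_rot: [-0.075, 3.138, 0.0]
force: [0.6, 0.3, 0.1]
width: 0.279
gripper_force: 25.0
```

```bash
python3 - <<'E'
from h import *
st()
E
```

```text
t 10.0 pos [548.8 -61.6  14.9] az 92.7 F [0.6 0.3 0.1] w 25.7 gf 25.0
```

Request:
drive_tool(steps=[[0.6,0,0,3,0],[0.6,0,0,0,0],[0.6,0,0,0,0],[0.6,0,0,0,0],[0.6,0,0,15,0],[0.6,0,0,35,0],[0.5,0,0,40,0],[0.3,0,0,40,0],[0,0,20,40,0]])

```text
clock: 10.77
position: [0.5466, -0.0469, 0.1866]
ee_rot: [0.067, -3.14, 0.003]
force: [1.9, -1.4, 0.4]
width: 0.567
gripper_force: 0.0
```

Request:
drive_tool(steps=[[0,-16,29,0,-0.117],[0,-16,29,0,-0.117],[0,-16,29,0,-0.117],[0,-16,29,0,-0.117],[0,-16,29,0,-0.117],[0,-16,29,0,-0.117],[0,-16,29,0,-0.117],[0,-16,29,0,-0.117],[0,-16,29,0,-0.117],[0,-16,29,0,-0.117],[0,-16,29,0,-0.117],[0,-16,22,0,-0.117],[0,0,0,0,0],[0,0,0,0,0]])

```text
clock: 11.93
position: [0.3543, 0.2981, 0.1852]
ee_rot: [-1.961, -2.454, -0.0]
force: [1.4, 0.1, -0.1]
width: 0.998
gripper_force: 0.0
```

```bash
python3 - <<'E'
from h import *
st(); look('w4.png',.015,(.354,.302)); shot('top','t4.png')
a,b=load('w4.png')['image'],load('t4.png')['image'][80:290,100:380]
b=cv2.resize(b,(560,420),interpolation=cv2.INTER_CUBIC)
cv2.imwrite('pics/v4.png',cv2.resize(np.hstack([a,b])[:,:,::-1],(800,300)))
E
```

```text
t 11.9 pos [354.3 298.1 185.2] az 12.7 F [ 1.4  0.1 -0.1] w 91.8 gf 0.0
wrist [ 271  144   27   90 2305] c [353. 301.] size [28. 98.] yaw -77.9 rgb [166.  50.  50.]
```

View pics/v4.png

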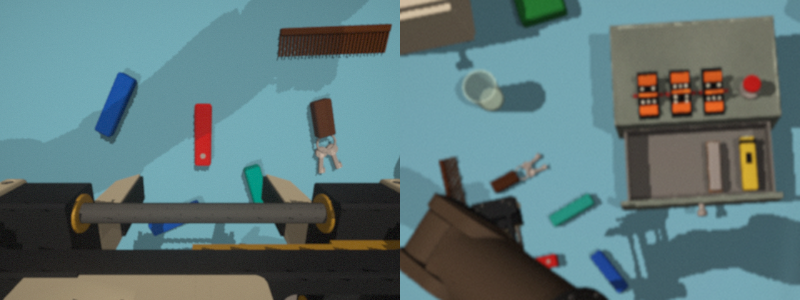

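The red knife is centred at about (203,135) in the left half, and the torch and mouth organ sit side by side in the drawer. Grasping the knife.

Request:
drive_tool(steps=[[0,-1,3,-40,0],[0,0,0,-40,0],[0,0,0,-40,0],[0,0,0,-30,0],[0,0,0,-20,0],[0,0,0,-9,0],[1,0,0,0,0],[1,0,0,0,0],[1,0,0,0,0],[1,0,0,0,0],[1,0,0,0,0],[1,0,0,0,0],[1,0,0,0,0],[1,0,0,0,0],[1,0,0,0,0],[1,0,0,0,0],[1,0,0,0,0],[1,0,0,0,0],[1,0,0,0,0]])

```text
clock: 13.62
position: [0.3545, 0.2999, 0.006]
ee_rot: [1.967, 2.449, 0.0]
force: [0.2, 0.5, 2.0]
width: 0.285
gripper_force: 25.0
```

Request:
drive_tool(steps=[[1,0,0,0,0],[1,0,0,0,0],[1,0,0,20,0],[1,0,0,30,0],[1,0,0,40,0],[1,0,0,40,0],[1,0,0,0,0]])

```text
clock: 14.2
position: [0.3566, 0.303, 0.1422]
ee_rot: [1.966, 2.449, 0.014]
force: [2.0, 0.3, -0.2]
width: 0.278
gripper_force: 25.0
```

```bash
python3 - <<'E'
from h import *
st()
E
```

```text
t 14.2 pos [356.6 303.  142.2] az 12.5 F [ 2.   0.3 -0.2] w 25.6 gf 25.0
```

Request:
drive_tool(steps=[[1,16,-25,0,0.117],[1,16,-25,0,0.117],[1,16,-25,0,0.117],[1,16,-25,0,0.117],[1,16,-25,0,0.117],[1,16,-25,0,0.117],[1,16,-25,0,0.117],[1,16,-25,0,0.117],[1,16,-25,0,0.117],[1,16,-25,0,0.117],[1,16,-25,0,0.117],[1,16,-20,0,0.112],[1,0,0,0,0],[1,0,0,0,0]])

```text
clock: 15.37
position: [0.5468, 0.0033, 0.1353]
ee_rot: [0.065, -3.14, -0.001]
force: [-0.6, 1.2, -0.5]
width: 0.282
gripper_force: 25.0
```

```bash
python3 - <<'E'
from h import *
st()
E
```

```text
t 15.4 pos [546.8   3.3 135.3] az 92.4 F [-0.6  1.2 -0.5] w 25.9 gf 25.0
```

Request:
drive_tool(steps=[[1,0,2,-30,0],[1,0,0,-30,0],[1,0,0,-30,0],[1,0,0,-15,0],[1,0,0,-8,0],[1,0,0,0,0],[0.6,0,0,0,0],[0.6,0,0,0,0],[0.6,0,0,0,0],[0.6,0,0,0,0],[0.6,0,0,15,0],[0.6,0,0,35,0],[0.5,0,0,40,0],[0.3,0,0,40,0],[0,0,20,35,0]])

```text
clock: 16.62
position: [0.5469, 0.0232, 0.1905]
ee_rot: [-0.064, 3.14, -0.003]
force: [1.7, -0.9, 0.3]
width: 0.57
gripper_force: 0.0
```

Request:
drive_tool(steps=[[0,-2,28,0,-0.09],[0,-2,28,0,-0.09],[0,-2,28,0,-0.09],[0,-2,28,0,-0.09],[0,-2,28,0,-0.09],[0,-2,28,0,-0.09],[0,-2,28,0,-0.09],[0,-2,28,0,-0.09],[0,-2,28,0,-0.09],[0,-2,28,0,-0.09],[0,-2,28,0,-0.09],[0,-2,22,0,-0.09],[0,0,0,0,0],[0,0,0,0,0]])

```text
clock: 17.78
position: [0.5216, 0.3587, 0.1886]
ee_rot: [-1.549, -2.733, -0.002]
force: [-0.0, -1.0, -0.3]
width: 1.006
gripper_force: 0.0
```

```bash
python3 - <<'E'
from h import *
st(); look('w5.png',.009,(.538,.340)); shot('top','t5.png')
a,b=load('w5.png')['image'],load('t5.png')['image'][80:290,100:380]
b=cv2.resize(b,(560,420),interpolation=cv2.INTER_CUBIC)
cv2.imwrite('pics/v5.png',cv2.resize(np.hstack([a,b])[:,:,::-1],(800,300)))
d=load('w5.png'); im=d['image'].astype(int)
# fob: dark brown
m=((im[...,0]-im[...,2]>20)&(im.max(-1)<130)).astype(np.uint8)
n,l,s,c=cv2.connectedComponentsWithStats(m)
for k in range(1,n):
    if s[k,4]>300: print(s[k],c[k].round(),(pix(d,*c[k],.015)*1000).round())
E
```

```text
t 17.8 pos [521.6 358.7 188.6] az 30.9 F [-0.  -1.  -0.3] w 92.6 gf 0.0
wrist [ 294  150   38  103 2145] c [553. 362.] size [ 38. 117.] yaw -51.6 rgb [105.  91.  83.]
[ 254   50  142   67 1517] [322.  76.] [493. 479.  15.]
[ 295  151   25   52 1061] [307. 177.] [534. 386.  15.]
[ 99 271  32  57 764] [113. 299.] [412. 138.  15.]
[438 271  32  56 923] [456. 299.] [768. 352.  15.]
[138 313  33  36 947] [153. 329.] [471. 124.  15.]
[ 269  313  291   38 3110] [438. 340.] [787. 294.  15.]
[  4 384 379  36 607] [196. 389.] [559.  67.  15.]
```

View pics/v5.png

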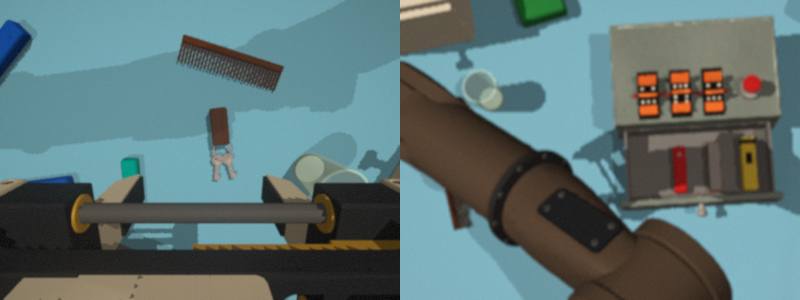

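The keys have been knocked a little: fob now at (534,386) mm, yaw about -52°. The tumbler, at right in the wrist view, keeps about 30 mm clearance. The knife is in the drawer. Grasping the fob.

Request:
drive_tool(steps=[[0,6,14,0,0.065],[0,6,13,0,0.065],[0,0,0,-40,0],[0,0,0,-40,0],[0,0,0,-40,0],[0,0,0,-33,0],[0,0,0,-20,0],[0,0,0,-11,0],[1,0,0,0,0],[1,0,0,0,0],[1,0,0,0,0],[1,0,0,0,0],[1,0,0,0,0],[1,0,0,0,0],[1,0,0,0,0],[1,0,0,0,0],[1,0,0,0,0],[1,0,0,0,0],[1,0,0,0,0],[1,0,0,0,0]])

```text
clock: 19.55
position: [0.5345, 0.384, 0.004]
ee_rot: [1.373, 2.826, 0.0]
force: [0.7, 0.4, -0.1]
width: 0.28
gripper_force: 25.0
```

Request:
drive_tool(steps=[[1,0,0,0,0],[1,0,0,0,0],[1,0,0,0,0],[1,0,0,20,0],[1,0,0,30,0],[1,0,0,40,0],[1,0,0,40,0],[1,0,0,0,0]])

```text
clock: 20.22
position: [0.537, 0.3874, 0.1424]
ee_rot: [1.371, 2.822, 0.017]
force: [0.6, 0.9, 0.7]
width: 0.279
gripper_force: 25.0
```

```bash
python3 - <<'E'
from h import *
st()
E
```

```text
t 20.2 pos [537.  387.4 142.4] az 38.2 F [0.6 0.9 0.7] w 25.6 gf 25.0
```

Request:
drive_tool(steps=[[1,-2,-31,0,0.095],[1,-2,-31,0,0.095],[1,-2,-31,0,0.095],[1,-2,-31,0,0.095],[1,-2,-31,0,0.095],[1,-2,-31,0,0.095],[1,-2,-31,0,0.095],[1,-2,-31,0,0.095],[1,-1,-31,0,0.095],[1,-1,-31,0,0.095],[1,0,0,0,0],[1,0,0,0,0]])

```text
clock: 21.22
position: [0.5164, 0.0711, 0.1335]
ee_rot: [0.064, -3.14, 0.001]
force: [0.1, 0.4, -0.3]
width: 0.281
gripper_force: 25.0
```

```bash
python3 - <<'E'
from h import *
st(); d=shot('wrist','w6.png'); shot('scene','s6.png')
E
```

```text
t 21.2 pos [516.4  71.1 133.5] az 92.3 F [ 0.1  0.4 -0.3] w 25.9 gf 25.0
```

View pics/w6.png

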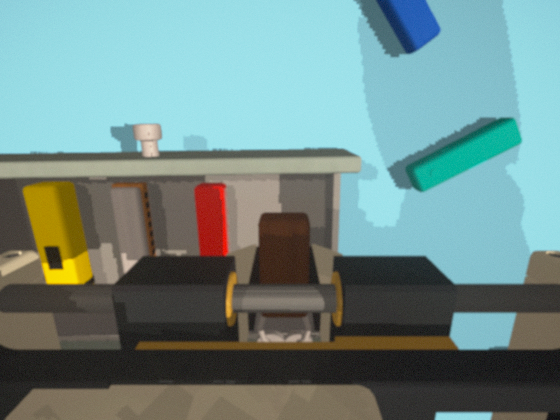

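Everything is lined up: fob at (285,240) inside the left wall, knife, mouth organ and torch to its side. Releasing, then going in front of the knob.

Request:
drive_tool(steps=[[1,0,0,-30,0],[1,0,0,-30,0],[1,0,0,-30,0],[1,0,0,-15,0],[1,0,0,-8,0],[1,0,0,0,0],[0.6,0,0,0,0],[0.6,0,0,0,0],[0.6,0,0,0,0],[0.6,0,0,0,0],[0.6,0,0,15,0],[0.6,0,0,30,0],[0.6,0,0,35,0],[0.6,0,0,35,0],[1,-20,-20,15,0],[1,-22,-22,0,0],[1,-22,-22,0,0],[1,-22,-22,0,0],[1,-22,-20,0,0]])

```text
clock: 22.9
position: [0.4081, -0.0328, 0.1523]
ee_rot: [-0.072, 3.138, -0.002]
force: [0.3, -1.0, 1.0]
width: 0.085
gripper_force: 0.0
```

Request:
drive_tool(steps=[[1,0,0,0,0],[1,0,0,0,0],[1,0,0,0,0],[1,0,0,0,0],[1,0,0,0,0]])

```text
clock: 23.32
position: [0.4096, -0.0309, 0.1515]
ee_rot: [-0.075, 3.139, 0.001]
force: [0.3, -0.0, 0.4]
width: 0.006
gripper_force: 0.0
```

```bash
python3 - <<'E'
from h import *
st(); d=shot('wrist','w7.png'); t=shot('top','t7.png')
a,b=d['image'],t['image'][80:290,170:450]
b=cv2.resize(b,(560,420),interpolation=cv2.INTER_CUBIC)
cv2.imwrite('pics/v7.png',cv2.resize(np.hstack([a,b])[:,:,::-1],(800,300)))
E
```

```text
t 23.3 pos [409.6 -30.9 151.5] az 92.7 F [ 0.3 -0.   0.4] w 0.6 gf 0.0
```

View pics/v7.png

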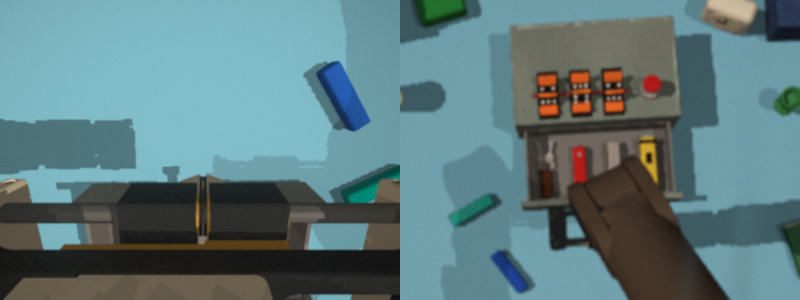

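All four are in the drawer. Pushing it shut at the knob.

Request:
drive_tool(steps=[[1,0,-2,-40,0],[1,0,-2,-40,0],[1,0,0,-22,0],[1,12,0,0,0],[1,10,1,0,0],[1,10,0,0,0],[1,10,1,0,0],[1,10,0,0,0],[1,10,1,0,0],[1,10,0,0,0],[1,10,1,0,0],[1,10,0,0,0],[1,10,0,0,0],[1,10,1,0,0],[1,10,0,0,0],[1,10,1,0,0],[1,8,0,0,0],[1,8,0,0,0]])

```text
clock: 24.92
position: [0.5573, -0.0298, 0.0489]
ee_rot: [0.072, -3.141, -0.001]
force: [-2.0, 1.7, 1.1]
width: 0.006
gripper_force: 1.0
```

Request:
drive_tool(steps=[[1,6,0,0,0],[1,0,0,0,0],[1,0,0,0,0]])

```text
clock: 25.17
position: [0.563, -0.0302, 0.049]
ee_rot: [-0.071, 3.14, 0.0]
force: [-0.5, 0.1, 0.1]
width: 0.005
gripper_force: 0.0
```

```bash
python3 - <<'E'
from h import *
st()
E
```

```text
t 25.2 pos [563.  -30.2  49. ] az 92.6 F [-0.5  0.1  0.1] w 0.5 gf 0.0
```

Request:
drive_tool(steps=[[1,4,0,0,0],[1,4,0,0,0],[1,0,0,0,0],[1,0,0,0,0]])

```text
clock: 25.5
position: [0.5709, -0.0302, 0.0491]
ee_rot: [-0.071, 3.14, -0.0]
force: [0.5, -0.5, 0.0]
width: 0.002
gripper_force: 0.0
```

Request:
drive_tool(steps=[[1,3,0,0,0],[1,0,0,0,0],[1,0,0,0,0]])

```text
clock: 25.75
position: [0.5737, -0.0302, 0.049]
ee_rot: [-0.072, 3.14, 0.0]
force: [-0.2, -0.7, 0.4]
width: 0.003
gripper_force: 0.0
```

Request:
drive_tool(steps=[[1,3,0,0,0],[1,0,0,0,0],[1,0,0,0,0]])

```text
clock: 26.0
position: [0.5765, -0.0301, 0.0489]
ee_rot: [0.072, -3.141, -0.0]
force: [-2.0, -0.2, 0.2]
width: 0.005
gripper_force: 0.5
```

Request:
drive_tool(steps=[[1,2,0,0,0],[1,0,0,0,0],[1,0,0,0,0]])

```text
clock: 26.25
position: [0.5766, -0.0302, 0.0487]
ee_rot: [0.072, -3.137, 0.001]
force: [-7.8, 0.3, 5.6]
width: 0.004
gripper_force: 3.9
```

Request:
drive_tool(steps=[[1,2,0,0,0],[1,0,0,0,0],[1,0,0,0,0]])

```text
clock: 26.5
position: [0.5768, -0.0301, 0.0486]
ee_rot: [0.073, -3.134, 0.002]
force: [-14.8, 0.3, 11.3]
width: 0.0
gripper_force: 7.3
```

Request:
drive_tool(steps=[[1,2,0,0,0],[1,0,0,0,0],[1,0,0,0,0]])

```text
clock: 26.75
position: [0.5769, -0.0302, 0.0484]
ee_rot: [0.073, -3.131, 0.003]
force: [-22.5, -1.0, 16.8]
width: 0.005
gripper_force: 10.7
```

```bash
python3 - <<'E'
from h import *
st(); d=shot('wrist','w8.png'); t=shot('scene','s8.png')
b=t['image'][190:370,180:420]
b=cv2.resize(b,(560,420),interpolation=cv2.INTER_CUBIC)
cv2.imwrite('pics/v8.png',b[:,:,::-1])
E
```

```text
t 26.8 pos [576.9 -30.2  48.4] az 92.7 F [-22.5  -1.   16.8] w 0.4 gf 10.7
```

View pics/v8.png

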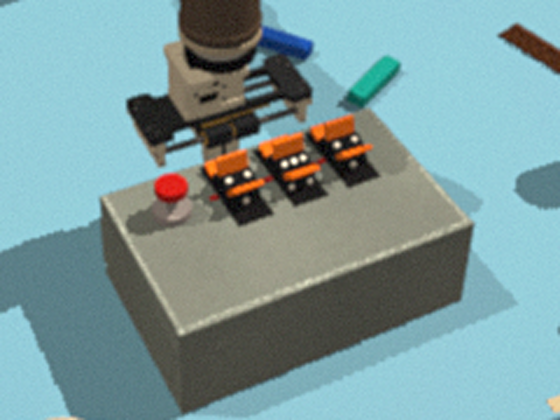

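The drawer came to its stop at TCP x = 577, as predicted. Backing off and going above the wheels to read them.

Request:
drive_tool(steps=[[1,-12,0,0,0],[1,-20,0,0,0],[1,-20,0,10,0],[1,0,0,40,0],[1,0,0,40,0],[1,0,0,40,0],[1,0,0,40,0],[1,0,0,40,0],[1,20,5,30,0],[1,30,5,0,0],[1,30,5,0,0],[1,30,5,0,0],[1,30,5,0,0],[1,25,5,0,0],[1,0,0,0,0],[1,0,0,0,0]])

```text
clock: 28.18
position: [0.6962, 0.0007, 0.2881]
ee_rot: [0.073, -3.14, -0.002]
force: [-0.6, -0.4, 0.5]
width: -0.001
gripper_force: 0.0
```

```bash
python3 - <<'E'
from h import *
st(); d=shot('wrist','w9.png')
E
```

```text
t 28.2 pos [696.2   0.7 288.1] az 92.7 F [-0.6 -0.4  0.5] w -0.1 gf 0.0
```

View pics/w9.png

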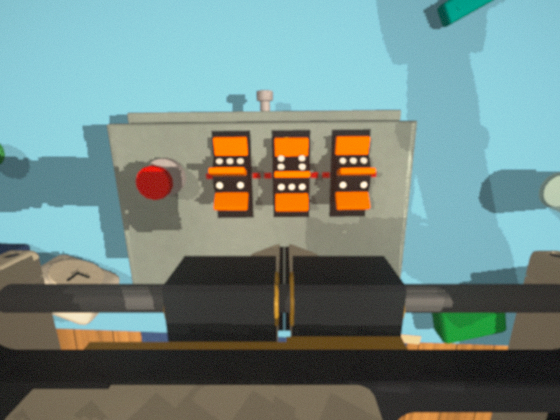

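Wrist view: front plate flush at rows 112–123, wheels at columns 231, 292 and 351, top ribs near row 172, plunger at (155,182). Near/far faces, left to right as the robot sees them: 3/2, 4/3, 3/2. Next I'll compute the geometry.

```bash
cat >> h.py <<'E'
from scipy.optimize import least_squares
def wheels(d,U,yaw):
    """rib angles per wheel via orange profile fit; U=(x,y) of unit"""
    hsv=cv2.cvtColor(d['image'],cv2.COLOR_RGB2HSV); m=cv2.inRange(hsv,(5,150,120),(18,255,255))
    c,s=np.cos(yaw),np.sin(yaw); out=[]
    for yy in (.092,.030,-.032):
        W=lambda x,y,z: (U[0]+c*x-s*y,U[1]+s*x+c*y,z)
        best=[]
        for ph in np.arange(-30,30,1.):
            syn=np.zeros(m.shape,np.uint8)
            for k in (-60,0,60):
                a=np.radians(ph+k)
                pts=[]
                for r,t in [(.024,-.003),(.042,-.003),(.042,.003),(.024,.003)]:
                    for y in (yy-.017,yy+.017):
                        pts.append(proj(d,W(-.045+r*np.sin(a)+t*np.cos(a),y,.115+r*np.cos(a)-t*np.sin(a))))
                cv2.fillConvexPoly(syn,cv2.convexHull(np.array(pts,np.float32)).astype(np.int32),255)
            # compare within strip
            u,v=proj(d,W(-.045,yy,.13)); v0,u0=int(v),int(u)
            A=m[v0-55:v0+55,u0-25:u0+25]>0; B=syn[v0-55:v0+55,u0-25:u0+25]>0
            best.append(((A&B).sum()/max(1,(A|B).sum()),ph))
        out.append(max(best))
    return out
E
python3 - <<'E'
from h import *
d=load('w9.png')
im=d['image']; hsv=cv2.cvtColor(im,cv2.COLOR_RGB2HSV)
red=cv2.inRange(hsv,(0,150,100),(4,255,255))|cv2.inRange(hsv,(176,150,100),(180,255,255))
n,l,s,c=cv2.connectedComponentsWithStats(red); k=1+np.argmax(s[1:,4]); P=pix(d,*c[k],.155); print('plunger',c[k],P.round(4))
for k in range(1,n): 
    if s[k,4]>8: print(s[k],(pix(d,*c[k],.115)*1000).round(1))
yaw=np.radians(2.6)
for yaw in np.radians([2,2.6,3.2]):
  for dx in (-.003,0,.003):
    r=R.from_euler('z',yaw).as_matrix()[:2,:2]; U=P[:2]-r@[-.045,-.103]+[dx,0]
    print(np.degrees(yaw),U.round(4),[(round(a,2),b) for a,b in wheels(d,U,yaw)])
for n,u,v,z in [('plateoutL',130,112,.072),('plateoutR',400,110,.072),('FR',110,124,.115),('FL',415,122,.115)]: print(n,(pix(d,u,v,z)*1000).round(1))
E
```

```text
plunger [153.58067831 182.04522097] [ 0.6818 -0.1239  0.155 ]
[136 166  37  34 973] [ 690.3 -140.5  115. ]
[252 173   8   5  37] [677.7 -30.5 115. ]
[264 173   8   5  36] [677.1 -17.8 115. ]
[311 172   7   6  37] [674.4  32.5 115. ]
[322 172   8   6  38] [673.8  44.4 115. ]
[206 174   7   5  23] [681.3 -81.  115. ]
[371 174   5   3   9] [672.2  95.7 115. ]
2.0 [ 0.7202 -0.0194] [(np.float64(0.88), np.float64(-13.0)), (np.float64(0.84), np.float64(-7.0)), (np.float64(0.79), np.float64(-10.0))]
2.0 [ 0.7232 -0.0194] [(np.float64(0.85), np.float64(-21.0)), (np.float64(0.85), np.float64(-12.0)), (np.float64(0.88), np.float64(-17.0))]
2.0 [ 0.7262 -0.0194] [(np.float64(0.75), np.float64(-28.0)), (np.float64(0.76), np.float64(-18.0)), (np.float64(0.83), np.float64(-25.0))]
2.6 [ 0.7191 -0.019 ] [(np.float64(0.82), np.float64(-9.0)), (np.float64(0.82), np.float64(-5.0)), (np.float64(0.76), np.float64(-9.0))]
2.6 [ 0.7221 -0.019 ] [(np.float64(0.89), np.float64(-15.0)), (np.float64(0.86), np.float64(-11.0)), (np.float64(0.89), np.float64(-16.0))]
2.6 [ 0.7251 -0.019 ] [(np.float64(0.81), np.float64(-22.0)), (np.float64(0.81), np.float64(-16.0)), (np.float64(0.87), np.float64(-21.0))]
3.2 [ 0.718  -0.0186] [(np.float64(0.73), np.float64(-5.0)), (np.float64(0.76), np.float64(-3.0)), (np.float64(0.73), np.float64(-6.0))]
3.2 [ 0.721  -0.0186] [(np.float64(0.86), np.float64(-12.0)), (np.float64(0.88), np.float64(-7.0)), (np.float64(0.86), np.float64(-14.0))]
3.2 [ 0.724  -0.0186] [(np.float64(0.88), np.float64(-18.0)), (np.float64(0.86), np.float64(-13.0)), (np.float64(0.88), np.float64(-21.0))]
plateoutL [ 618.9 -179.6   72. ]
plateoutR [602.5 129.7  72. ]
FR [ 631.7 -180.9  115. ]
FL [615.4 131.6 115. ]
```

Unit at (0.722,-0.019), yaw 3.0°. Axles: left (672,71), mid (675.5,9), right (679,-53). Rib angles are about -14°, -9° and -15°. Right wheel first: push its rib to +30°.

Request:
drive_tool(steps=[[1,-23,-28,0,0],[1,-22,-27,0,0],[1,0,0,-40,0],[1,0,0,-40,0],[1,0,0,-35,0],[1,0,0,-20,0],[1,0,0,-8,0],[1,0,0,0,0],[1,5,0,0,0],[1,5,0,0,0],[1,5,1,0,0],[1,5,0,0,0],[1,5,0,0,0],[1,4,1,0,0],[1,3,0,0,0],[1,0,0,0,0],[1,0,0,0,0]])

```text
clock: 29.65
position: [0.6828, -0.053, 0.1458]
ee_rot: [-0.072, 3.14, 0.0]
force: [0.7, -0.6, 0.4]
width: 0.008
gripper_force: 0.1
```

```bash
python3 - <<'E'
from h import *
st()
E
```

```text
t 29.6 pos [682.8 -53.  145.8] az 92.6 F [ 0.7 -0.6  0.4] w 0.8 gf 0.1
```

Request:
drive_tool(steps=[[1,-4,0,0,0],[1,0,0,20,0],[1,0,0,40,0],[1,5,20,40,0],[1,5,20,40,0],[1,5,14,2,0],[1,0,0,0,0],[1,0,0,0,0]])

```text
clock: 30.32
position: [0.6928, -0.0009, 0.2829]
ee_rot: [-0.074, 3.139, 0.0]
force: [-0.8, -0.2, 0.1]
width: 0.003
gripper_force: 0.0
```

```bash
python3 - <<'E'
from h import *
st(); d=shot('wrist','w10.png')
print([(round(a,2),b) for a,b in wheels(d,(.722,-.0188),np.radians(3))])
cv2.imwrite('pics/v10.png',cv2.resize(d['image'][100:240,120:430],None,fx=2.5,fy=2.5,interpolation=cv2.INTER_CUBIC)[:,:,::-1])
E
```

```text
t 30.3 pos [692.8  -0.9 282.9] az 92.7 F [-0.8 -0.2  0.1] w 0.3 gf 0.0
[(np.float64(0.88), np.float64(-15.0)), (np.float64(0.9), np.float64(-9.0)), (np.float64(0.78), np.float64(-28.0))]
```

View pics/v10.png

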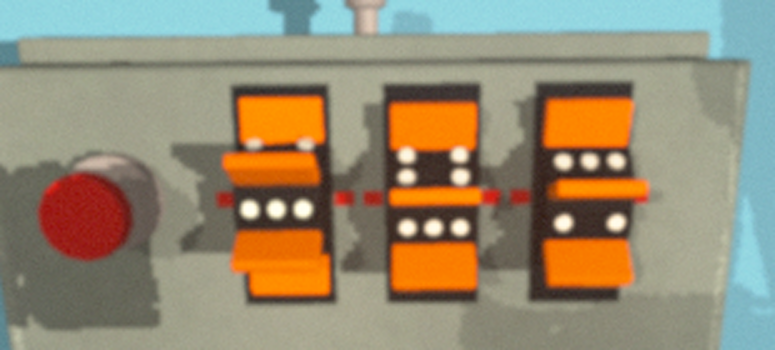

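The right wheel now shows 3 (next rib at -28°, so within 2°). Left wheel next: two strokes.

Request:
drive_tool(steps=[[1,-24,35,0,0],[1,-24,35,0,0],[1,0,0,-40,0],[1,0,0,-40,0],[1,0,0,-32,0],[1,0,0,-18,0],[1,0,0,-8,0],[1,0,0,0,0],[1,5,0,0,0],[1,5,0,0,0],[1,5,1,0,0],[1,5,0,0,0],[1,5,0,0,0],[1,4,1,0,0],[1,3,0,0,0],[1,0,0,0,0],[1,0,0,0,0]])

```text
clock: 31.78
position: [0.6781, 0.069, 0.1442]
ee_rot: [-0.072, 3.14, 0.001]
force: [-0.4, 0.4, -0.3]
width: 0.004
gripper_force: 0.1
```

```bash
python3 - <<'E'
from h import *
st()
E
```

```text
t 31.8 pos [678.1  69.  144.2] az 92.6 F [-0.4  0.4 -0.3] w 0.4 gf 0.1
```

Request:
drive_tool(steps=[[1,-5,0,0,0],[1,0,0,35,0],[1,-20,-1,0,0],[1,-19,-1,0,0],[1,0,0,-20,0],[1,0,0,-14,0],[1,0,0,0,0],[1,6,1,0,0],[1,6,0,0,0],[1,6,0,0,0],[1,6,1,0,0],[1,6,0,0,0],[1,5,0,0,0],[1,4,0,0,0],[1,3,0,0,0],[1,0,0,0,0],[1,0,0,0,0]])

```text
clock: 33.2
position: [0.6761, 0.0685, 0.1451]
ee_rot: [-0.071, 3.14, 0.0]
force: [0.3, -0.3, -0.0]
width: 0.006
gripper_force: 0.1
```

```bash
python3 - <<'E'
from h import *
st()
E
```

```text
t 33.2 pos [676.1  68.5 145.1] az 92.6 F [ 0.3 -0.3 -0. ] w 0.5 gf 0.1
```

Request:
drive_tool(steps=[[1,-4,0,0,0],[1,0,0,40,0],[1,7,-30,0,0],[1,7,-29,0,0],[1,0,0,-20,0],[1,0,0,-20,0],[1,0,0,0,0],[1,-5,0,0,0],[1,-5,0,0,0],[1,-4,0,0,0],[1,0,0,0,0],[1,0,0,0,0]])

```text
clock: 34.2
position: [0.6715, 0.0103, 0.1463]
ee_rot: [-0.073, 3.14, 0.0]
force: [1.1, -0.0, 1.4]
width: 0.004
gripper_force: 0.6
```

```bash
python3 - <<'E'
from h import *
st()
E
```

```text
t 34.2 pos [671.5  10.3 146.3] az 92.7 F [ 1.1 -0.   1.4] w 0.4 gf 0.6
```

Request:
drive_tool(steps=[[1,4,0,0,0],[1,0,0,35,0],[1,19,0,0,0],[1,19,0,0,0],[1,0,0,-20,0],[1,0,0,-16,0],[1,0,0,0,0],[1,-6,0,0,0],[1,-6,0,0,0],[1,-6,0,0,0],[1,-6,0,0,0],[1,-6,0,0,0],[1,-5,0,0,0],[1,-4,0,0,0],[1,-3,0,0,0],[1,0,0,0,0],[1,0,0,0,0]])

```text
clock: 35.62
position: [0.671, 0.0097, 0.1439]
ee_rot: [0.072, -3.14, 0.0]
force: [0.4, -0.5, 0.8]
width: 0.003
gripper_force: 0.2
```

Request:
drive_tool(steps=[[1,4,0,0,0],[1,0,0,35,0],[1,19,0,0,0],[1,19,0,0,0],[1,0,0,-20,0],[1,0,0,-15,0],[1,0,0,0,0],[1,-6,0,0,0],[1,-6,0,0,0],[1,-6,0,0,0],[1,-6,0,0,0],[1,-6,0,0,0],[1,-5,0,0,0],[1,-4,0,0,0],[1,-3,0,0,0],[1,0,0,0,0],[1,0,0,0,0]])

```text
clock: 37.03
position: [0.671, 0.0098, 0.1439]
ee_rot: [0.072, -3.14, -0.0]
force: [0.7, -1.1, 1.0]
width: 0.008
gripper_force: 0.2
```

Request:
drive_tool(steps=[[1,4,0,0,0],[1,0,0,20,0],[1,0,0,40,0],[1,5,-3,40,0],[1,10,-5,40,0],[1,0,0,0,0],[1,0,0,0,0]])

```text
clock: 37.62
position: [0.6921, 0.0023, 0.2867]
ee_rot: [-0.071, 3.137, 0.002]
force: [-0.8, 0.5, -0.7]
width: 0.005
gripper_force: 0.0
```

```bash
python3 - <<'E'
from h import *
st(); d=shot('wrist','w11.png')
print([(round(a,2),b) for a,b in wheels(d,(.722,-.0188),np.radians(3))])
cv2.imwrite('pics/v11.png',cv2.resize(d['image'][90:240,100:430],None,fx=2.4,fy=2.4,interpolation=cv2.INTER_CUBIC)[:,:,::-1])
E
```

```text
t 37.6 pos [692.1   2.3 286.7] az 92.6 F [-0.8  0.5 -0.7] w 0.5 gf 0.0
[(np.float64(0.76), np.float64(-29.0)), (np.float64(0.79), np.float64(19.0)), (np.float64(0.78), np.float64(-30.0))]
```

View pics/v11.png

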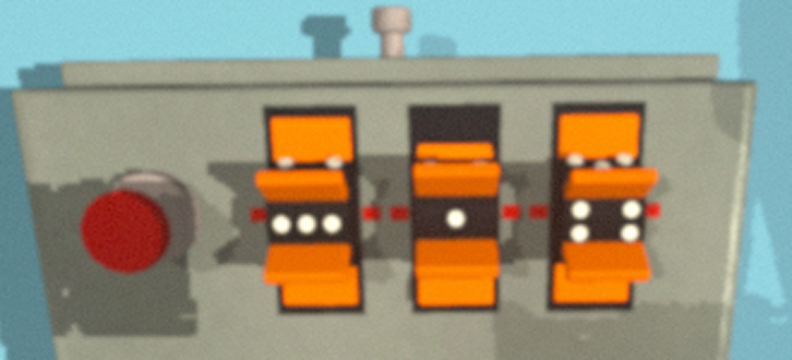

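All three show the right faces (4, 1, 3). The middle one looks rolled slightly towards the robot, so I'll fit it more finely.

```bash
sed -i 's/np.arange(-30,30,1.)/np.arange(-50,10,1.)/; s/for k in (-60,0,60)/for k in (-60,0,60,120)/' h.py; python3 - <<'E'
from h import *
d=load('w11.png')
for dx in (-.002,0,.002): print([(round(a,2),b) for a,b in wheels(d,(.722+dx,-.0188),np.radians(3))])
E
```

```text
[(np.float64(0.81), np.float64(-25.0)), (np.float64(0.65), np.float64(-33.0)), (np.float64(0.82), np.float64(-25.0))]
[(np.float64(0.89), np.float64(-29.0)), (np.float64(0.74), np.float64(-35.0)), (np.float64(0.9), np.float64(-30.0))]
[(np.float64(0.85), np.float64(-33.0)), (np.float64(0.78), np.float64(-39.0)), (np.float64(0.87), np.float64(-33.0))]
```

The middle wheel is about 6° past. I'll nudge its far rib forward to +30°.

Request:
drive_tool(steps=[[1,-18,7,0,0],[1,0,0,-40,0],[1,0,0,-40,0],[1,0,0,-35,0],[1,0,0,-18,0],[1,0,0,-8,0],[1,0,0,0,0],[1,3,0,0,0],[1,2,0,0,0],[1,1,0,0,0],[1,0,0,0,0],[1,0,0,0,0]])

```text
clock: 38.67
position: [0.6787, 0.0088, 0.1432]
ee_rot: [-0.072, 3.141, 0.0]
force: [-2.4, -0.1, -0.7]
width: 0.006
gripper_force: 0.7
```

```bash
python3 - <<'E'
from h import *
st()
E
```

```text
t 38.7 pos [678.7   8.8 143.2] az 92.6 F [-2.4 -0.1 -0.7] w 0.6 gf 0.7
```

Request:
drive_tool(steps=[[1,-4,0,0,0],[1,0,0,20,0],[1,0,0,40,0],[1,7,-3,40,0],[1,10,-4,42,0],[1,0,0,0,0],[1,0,0,0,0]])

```text
clock: 39.25
position: [0.6929, 0.0022, 0.2869]
ee_rot: [-0.07, 3.134, 0.001]
force: [0.1, -0.2, -0.9]
width: 0.002
gripper_force: 0.0
```

```bash
python3 - <<'E'
from h import *
st(); d=shot('wrist','w12.png')
for dx in (0,.002): print([(round(a,2),b) for a,b in wheels(d,(.722+dx,-.0188),np.radians(3))])
cv2.imwrite('pics/v12.png',cv2.resize(d['image'][90:240,100:430],None,fx=2.4,fy=2.4,interpolation=cv2.INTER_CUBIC)[:,:,::-1])
E
```

```text
t 39.2 pos [692.9   2.2 286.9] az 92.6 F [ 0.1 -0.2 -0.9] w 0.2 gf 0.0
[(np.float64(0.9), np.float64(-29.0)), (np.float64(0.87), np.float64(-28.0)), (np.float64(0.89), np.float64(-30.0))]
[(np.float64(0.85), np.float64(-33.0)), (np.float64(0.85), np.float64(-33.0)), (np.float64(0.88), np.float64(-33.0))]
```

View pics/v12.png

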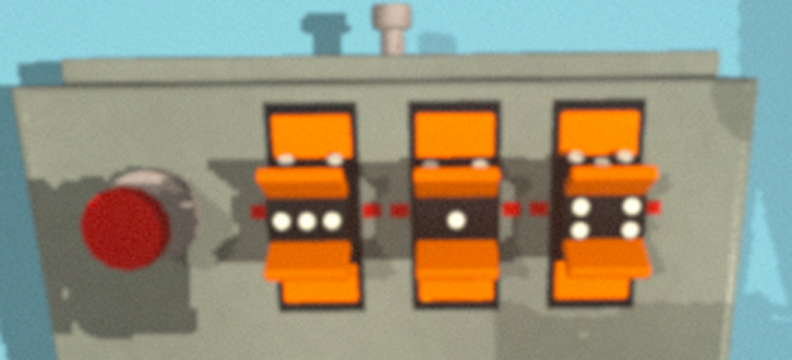

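All three wheels are aligned within about 2° (4, 1, 3). On to the plunger.

Request:
drive_tool(steps=[[1,-3,-32,0,0],[1,-3,-32,0,0],[1,-2,-32,0,0],[1,-2,-30,0,0],[1,0,0,-40,0],[1,0,0,-40,0],[1,0,0,-30,0],[1,0,0,-10,0],[1,0,0,-6,0],[1,0,0,-6,0],[1,0,0,-6,0],[1,0,0,-5,0],[1,0,0,-4,0],[1,0,0,-2,0],[1,0,0,0,0],[1,0,0,0,0]])

```text
clock: 40.63
position: [0.682, -0.1238, 0.1374]
ee_rot: [-0.072, 3.138, -0.001]
force: [-6.5, -1.3, 11.5]
width: 0.003
gripper_force: 5.4
```

```bash
python3 - <<'E'
from h import *
st()
E
```

```text
t 40.6 pos [ 682.  -123.8  137.4] az 92.6 F [-6.5 -1.3 11.5] w 0.3 gf 5.4
```

Nearly there. I'll press a little more to be sure of the stop.

Request:
drive_tool(steps=[[1,0,0,-3,0],[1,0,0,0,0],[1,0,0,0,0]])

```text
clock: 40.88
position: [0.6821, -0.1238, 0.1371]
ee_rot: [-0.071, 3.137, -0.003]
force: [-14.5, -1.7, 30.6]
width: 0.003
gripper_force: 14.8
```

Request:
drive_tool(steps=[[1,0,0,-2,0],[1,0,0,0,0],[1,0,0,0,0]])

```text
clock: 41.13
position: [0.6822, -0.1238, 0.1368]
ee_rot: [-0.071, 3.136, -0.004]
force: [-19.1, -2.0, 42.4]
width: 0.01
gripper_force: 21.1
```

On the stop (stiff at 137 mm). Lifting off and checking.

Request:
drive_tool(steps=[[1,0,0,6,0],[1,0,0,10,0],[1,0,0,15,0],[1,0,0,30,0],[1,0,0,40,0],[1,0,30,40,0],[1,3,32,8,0],[1,3,32,0,0],[1,4,30,0,0],[1,0,0,0,0],[1,0,0,0,0],[1,0,0,0,0]])

```text
clock: 42.13
position: [0.6918, -0.0051, 0.2728]
ee_rot: [-0.072, 3.139, -0.001]
force: [0.4, -0.2, 0.1]
width: 0.005
gripper_force: 0.0
```

```bash
python3 - <<'E'
from h import *
st(); d=shot('wrist','w13.png')
print([(round(a,2),b) for a,b in wheels(d,(.722,-.0188),np.radians(3))])
hsv=cv2.cvtColor(d['image'],cv2.COLOR_RGB2HSV)
red=cv2.inRange(hsv,(0,150,100),(4,255,255))|cv2.inRange(hsv,(176,150,100),(180,255,255))
n,l,s,c=cv2.connectedComponentsWithStats(red); k=1+np.argmax(s[1:,4]); print(c[k],pix(d,*c[k],.155),pix(d,*c[k],.137))
t=shot('top','t13.png')
cv2.imwrite('pics/v13.png',cv2.resize(np.hstack([d['image'],t['image']])[:,:,::-1],(800,300)))
E
```

```text
t 42.1 pos [691.8  -5.1 272.8] az 92.6 F [ 0.4 -0.2  0.1] w 0.4 gf 0.0
[(np.float64(0.91), np.float64(-29.0)), (np.float64(0.9), np.float64(-29.0)), (np.float64(0.89), np.float64(-30.0))]
[153.98958333 189.87784091] [ 0.68170881 -0.12384696  0.155     ] [ 0.68606761 -0.13136031  0.137     ]
```

View pics/v13.png

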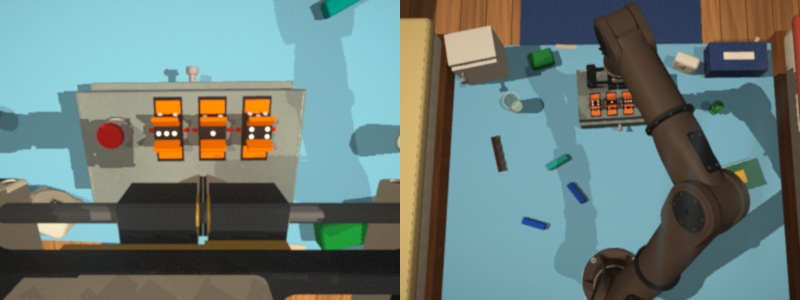

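The plunger is back up, the wheels read 4-1-3, the drawer is shut, and the tumbler, comb and egg cup are where they were. Handing in.

```bash
python3 -c "
from cell import arm
print(arm.sign_off())"
```

```text
the job is handed in; nothing more can be done
None
```

I put all four valuables in the drawer and pushed it fully shut, set the thumbwheels to 4-1-3, pressed the plunger to its stop and let it come back up, then handed the job in at about 42 s of robot time (no verdict came back).

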